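Stack the keyed sprouting trays and set the divider

TASK

Put the sprouter together: first set the yellow tray on the grey base, then the white tray on the yellow one, each turned so that the notch in its foot drops over the orange key below and it sits fully home. Last, stand the blue divider in the white tray's slot, right down to the tray's floor, and leave the other kitchen things where they are.

Things in the scene. Friction and masses are not known exactly. Their poses are not given: they have to be found in the camera images.
- base: Grey sprouter base, fixed: open square tank 136 x 136 mm, 40 mm high, 6 mm walls (124 mm opening), floor z 10. Origin: centre of its underside, z up. Orange key inside its +x wall, 20 mm wide along y, x 48 to 62, flush with the rim. A tray home on it has its x, y and yaw, origin 30 mm above the base's; foot clearance 3 mm all round.
- lower_tray: Yellow loose square tray, 136 x 136 mm, 66 mm high, 0.22 kg. Origin: centre of its underside, z up. Foot: 118 mm square, z 0 to 10; ledge (136 mm square) at z 10 rests on the rim below; inner floor z 14; 6 mm walls. Own orange key inside the +x wall, 20 mm wide, x 48 to 62, up to the rim; orange strip outside that wall. The white tray goes on it.
- upper_tray: White loose square tray, 136 x 136 mm, 66 mm high, 0.22 kg. Origin: centre of its underside, z up. Foot: 118 mm square, z 0 to 10; ledge (136 mm square) at z 10 rests on the rim below; inner floor z 14; 6 mm walls. Own orange key inside the +x wall, 20 mm wide, x 48 to 62, up to the rim; orange strip outside that wall. Also has the slot.
- lower_tray_grip (a point): Middle of the top of the yellow tray's carrying handle (z 52 mm over the tray's origin): an upright partition along the tray's x, 12 mm thick along y, x -62 to +48, z 14 to 52. Pinch it here across y; the centre of mass is within 4 mm sideways. Near its middle the inside is free for 50 mm on either side.
- upper_tray_grip (a point): Middle of the top of the white tray's carrying handle (z 52 mm over the tray's origin): an upright partition along the tray's x, 12 mm thick along y, x -62 to +48, z 14 to 52. Pinch it here across y; the centre of mass is within 4 mm sideways. Near its middle the inside is free for 50 mm on either side.
- divider: Blue divider blade, 118 mm long (x), 5 mm thick (y), 46 mm high, with a grip block on its top edge 60 mm long, 12 mm thick, z 43 to 76 mm; 76 mm high over all, 70 g. Origin: centre of its lower edge, z up. It is the same turned by half a turn. At the start it stands upright in a wooden stand.
- stand: Fixed low wooden stand, 130 mm (x) x 44 mm (y), 34 mm high, with a groove 9 mm wide along x, its floor at z 8, in which the divider stands. Origin: centre of its underside.
- base_key (a point): Middle of the top of the base's key (x 55 mm, z 40 in the base's frame).
- lower_tray_key (a point): Middle of the top of the yellow tray's own key (x 55 mm, z 66 in its frame). Home on the yellow tray, the white one has its x, y and yaw, with its origin 56 mm above the yellow one's; its foot enters the 124 mm square opening with 3 mm clearance all round.
- lower_tray_notch (a point): Point at the underside of the yellow tray's foot, in its notch (x 55, y 0, z 0 mm in the tray's frame). The notch is on the same side as the tray's own orange key, 27 mm wide along y, open downward and to +x, from x 43 to the foot's edge at x 59. Home, it lies over the key of the base.
- upper_tray_notch (a point): Point at the underside of the white tray's foot, in its notch (x 55, y 0, z 0 mm in the tray's frame). The notch is on the same side as the tray's own orange key, 27 mm wide along y, open downward and to +x, from x 43 to the foot's edge at x 59. Home, it lies over the key of the yellow tray.
- slot_floor (a point): Middle of the divider's slot, on the white tray's floor (x 0, y 34, z 14 mm in its frame). The slot runs along the tray's x between pairs of blue ribs on its -x and +x walls: 10 mm wide, 124 mm between the walls, ribs 7 mm deep, z 14 to 64. Home, the divider's origin lies here, its x along the tray's x, either way round.
- garlic_press: Bystander: stainless garlic press with a long lever, 195 mm long (x), 34 mm wide, 48 mm high, lying on the walnut board. Origin: on its underside near the middle.
- bowl: Bystander: red plastic bowl, 120 mm across, 60 mm high. Origin: centre of its underside.
- cup: Bystander: pale green ceramic cup, 74 mm across, 85 mm high. Origin: centre of its underside.
- oil_bottle: Bystander: green glass oil bottle, 54 mm across, 150 mm high. Origin: centre of its underside.
- glass_lid: Bystander: glass lid, 140 mm across, 48 mm high with its knob. Origin: centre of its underside.
- masher: Bystander: wooden masher standing on its 68 mm head, 190 mm high. Origin: centre of its underside.
There are look-alikes about, which are no part of the job. There is more than one size of the divider; the job needs the middle-sized.

How it is judged:
By the outcome, as a careful person would: the job done as asked, in the order asked, and still so for the second after the job is handed in, with the robot touching nothing.
It also fails if it takes over 72 s, if anything falls off the work surface, if the arm or the gripper's body presses on something with over 40 N, if the wrist force passes 120 N, or if a joint passes its speed limit or range.

ROBOT

A 6-joint arm with a two-finger parallel gripper is mounted at the origin on the work surface. World frame = base frame: x ahead of the robot, y to its left, z up, the work surface at z = 0. Lengths are in m, angles in rad, forces in N, time in s.
With the tool pointing down it reaches from about 0.4 to 0.825 m from the base axis. Payload 7 kg.
Tool frame: the origin (TCP) lies between the finger pads; the fingertips stand 8 mm ahead of it and the grasp point (between the pads) lies 11 mm behind it; y points along the fingers, z is the direction in which the jaws open and shut, and the axes are right-handed (so a half turn about y gives the same grasp; the last joint's range is limited). The gripper opens to 85 mm and grips with 20 to 120 N. Pads are 22 mm wide; open, the fingers measure 114 mm over their backs; the gripper's body (76 mm by 85 mm) begins 54 mm behind the grasp point. The pads swing forward as they close: fully open they stand 13 mm farther back than shut.
Start: joints at [-0.955, 0.359, 0.012, 0, -1.224, -0.288], TCP at [0.217, -0.639, 0.239] pointing down, gripper open.
Joint ranges: [-3.07, 3.07], [-1.43, 2.12], [-1.02, 1.25], [-3.03, 1.67], [-3.05, -0], [-3.03, 3.03]. Speed limits (rad/s): [2.39, 2.39, 3.01, 3.14, 3.14, 3.14].

INTERFACE

Orientations are given as a unit quaternion [w, x, y, z].
In Python, from plant import arm gives the robot as it stands.
- The arm moves only by the tool servo_tool, never from a script. Its argument "moves" is a list of rows, each a list of 2 entries, a list of its own where there are three numbers: the shift along the tool's x, y, z in units of 60 mm (1.0 is 60 mm), then the turn about the tool's y in units of 8 degrees (1.0 is 8 degrees). A call has 1 to 5 rows; each row is the pose to reach, as a shift and turn from the pose measured when the call began, along the tool's axes at that moment; what a row does not reach only later rows make up. A row lasts 1/8 s, in which the tool goes at most 62.5 mm and 10.7 degrees, less where a joint would pass 70% of its speed; a pose out of reach is approached as far as the arm can. A call with a gripper value outside its range is refused whole. "jaw" is the finger opening in mm, from 0 to 85.4, set as the call begins (left out, the last holds). The fingers move at their own pace and stop on an object; "squeeze" is the grip in N (left out, the last holds). Time passes only in rows, so rows that repeat a pose let the fingers close. It gives the time, the measured TCP pose, the force and the opening at its end, in the units of the state.
- arm.sense(): the state, without advancing time (a new reading comes with each control period).
- arm.read_camera(name): name is "scene" or "top" or "wrist"; returns the picture (420x560x3 uint8, red, green, blue); there is no depth.
- arm.get_calibration(name): a dict with "mtx" (3x3 intrinsics, pixels), "dist" ([k1, k2, p1, p2, k3] as OpenCV has them; the pictures are not rectified), "origin" and "rotation" of the camera in the world. Camera axes: x right, y up, looking along -z (the intrinsics and any distortion apply to the point x, -y, -z); pixel columns grow to the right and rows downward; lengths in m; the calibration is good to about 2 mm. A picture is of the moment at which its call begins: read the wrist's pose just before it. get_calibration takes no time and is no camera call; for the wrist camera it gives the pose at the moment of the call.
- arm.hand_in(): hands the job in, once; it reports no verdict.
The state is a dict: "t": time; "joint_positions": joint angles; "dq": joint speeds; "tau": joint torques, N m; "ee_pos": TCP position; "eef_rot": TCP orientation; "force": force on the tool from outside, world axes, zero at the start; "ft_torque": the same for the moment, N m; "opening": finger opening in m.
Only numpy, scipy, OpenCV 4.12 (cv2) and the standard library are available. Lean on these libraries where they do the work, as an engineer would, in place of code of your own. Each camera call takes 0.05 s, during which the arm holds its last target.

## Working session

There is one attempt and no reset: what is moved stays moved. The work goes in short steps, Python scripts to look and compute and a tool call to move; the robot and the scene stay as the last step left them, time stands still between calls to the robot, and variables do not carry over. Pictures are saved under pics/ and viewed, and the job is handed in when it is done.

Besides the shell and the picture viewer there is one more tool, called as name(argument=value, ...), one argument or row to a line, values as JSON. servo_tool: Moves the arm, as the interface text tells. Its arguments: {"type":"object","properties":{"moves":{"type":"array"},"jaw":{"type":"number"},"squeeze":{"type":"number"}},"required":["moves"]}

```bash
mkdir -p pics; ls
python3 - <<'E'
from plant import arm
import cv2
s=arm.sense(); print(s)
for n in ("scene","top","wrist"):
    c=arm.get_calibration(n); print(n,c)
    im=arm.read_camera(n); cv2.imwrite(f"pics/{n}0.png",im[:,:,::-1])
E
```

```text
pics
{'t': 0.0, 'joint_positions': array([-9.54867732e-01,  3.59407446e-01,  1.10580043e-02, -3.55016269e-04,
       -1.22410561e+00, -2.88098050e-01]), 'dq': array([-8.90215658e-04, -6.48039179e-05, -5.15534087e-04,  1.44844785e-03,
       -6.45377088e-04, -1.58349601e-03]), 'tau': array([-1.35169441e-03, -5.83314908e+01,  2.93402803e+01,  6.93658769e+00,
       -6.31275092e-03, -4.34084836e-05]), 'ee_pos': array([ 0.2171664 , -0.63861287,  0.23834913]), 'eef_rot': array([ 0.6982145 , -0.69705631, -0.11519507,  0.11549504]), 'force': array([ 0.00274299, -0.30569495, -0.15874817]), 'ft_torque': array([ 0.00286164,  0.04083494, -0.03137192]), 'opening': 0.0851967685857997}
scene {'mtx': array([[522.91741668,   0.        , 284.69748958],
       [  0.        , 522.91741668, 203.13714021],
       [  0.        ,   0.        ,   1.        ]]), 'dist': array([0.02537752, 0.        , 0.        , 0.        , 0.        ]), 'origin': array([ 1.32858337, -0.15669082,  1.2562993 ]), 'rotation': array([0.74928797, 0.23148511, 0.19153954, 0.59016506])}
top {'mtx': array([[395.3858521 ,   0.        , 273.54200973],
       [  0.        , 395.3858521 , 212.94484315],
       [  0.        ,   0.        ,   1.        ]]), 'dist': array([-0.05662453,  0.        ,  0.        ,  0.        ,  0.        ]), 'origin': array([0.39396844, 0.02194929, 1.11970215]), 'rotation': array([-0.69952711, -0.03572463,  0.04801003,  0.71209593])}
wrist {'mtx': array([[308.281077  ,   0.        , 276.72978272],
       [  0.        , 308.281077  , 211.4546432 ],
       [  0.        ,   0.        ,   1.        ]]), 'dist': array([-0.01565068,  0.        ,  0.        ,  0.        ,  0.        ]), 'origin': array([ 0.15377709, -0.66082231,  0.37257348]), 'rotation': array([ 0.57684825, -0.07787803, -0.11047378,  0.80559087])}
```

View pics/scene0.png

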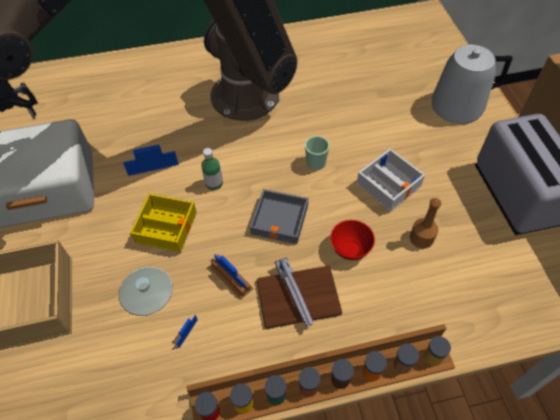

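View pics/top0.png

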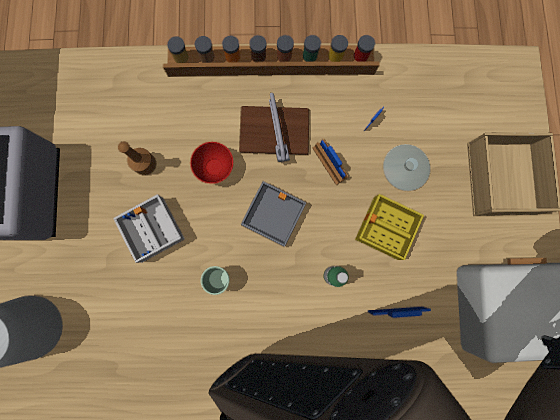

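View pics/wrist0.png

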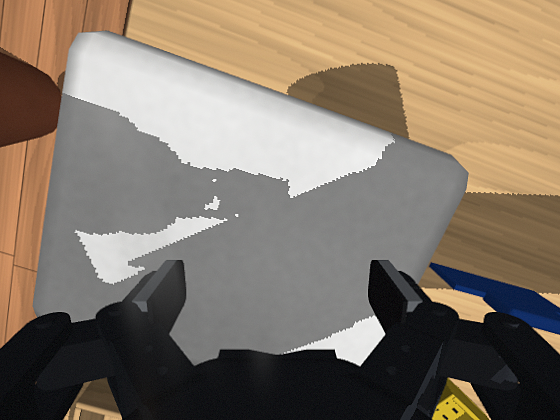

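The overview pictures show these positions in the top view:
- Grey base at about (275,212), with its key at (282,196).
- Yellow tray at about (392,227), with its key at (375,217).
- White tray at about (150,228), with its key at (138,211).
- Middle divider in the stand at about (330,160). The small one at (374,118) and the large one at (400,312) are look-alikes.

Next I'll zoom in for corner picks.

Run:
```python
import cv2,numpy as np
t=cv2.imread("pics/top0.png"); s=cv2.imread("pics/scene0.png")
def crop(im,x,y,w,h,k): return cv2.resize(im[y:y+h,x:x+w],None,fx=k,fy=k,interpolation=cv2.INTER_CUBIC)
a=np.hstack([crop(t,110,190,80,80,5),crop(t,235,175,80,80,5)])
b=np.hstack([crop(t,350,185,80,80,5)[:300],crop(t,300,130,80,80,5)[:300]])
cv2.imwrite("pics/c1.png",a)
cv2.imwrite("pics/c2.png",np.hstack([crop(t,350,185,80,80,5),crop(t,300,130,80,80,5)]))
cv2.imwrite("pics/c3.png",np.hstack([crop(s,350,140,80,80,5),crop(s,240,180,80,80,5)]))
cv2.imwrite("pics/c4.png",np.hstack([crop(s,125,185,80,80,5),crop(s,190,240,80,80,5)]))
```

```text
(no output)
```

View pics/c1.png

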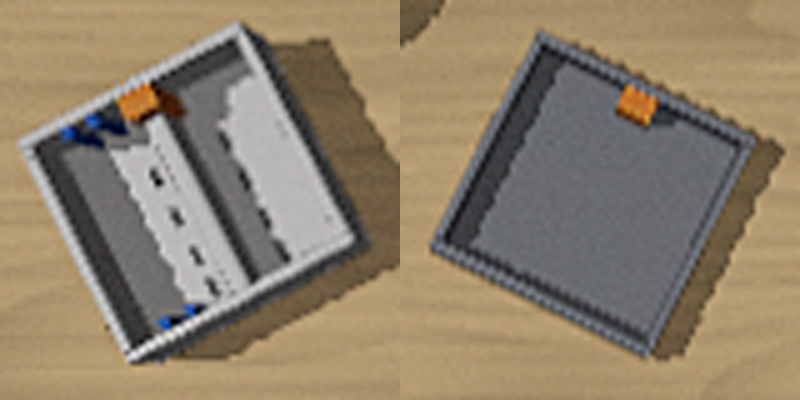

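View pics/c2.png

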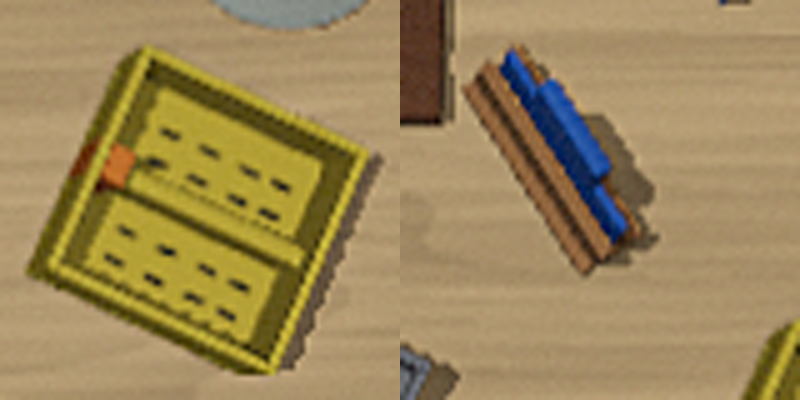

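View pics/c3.png

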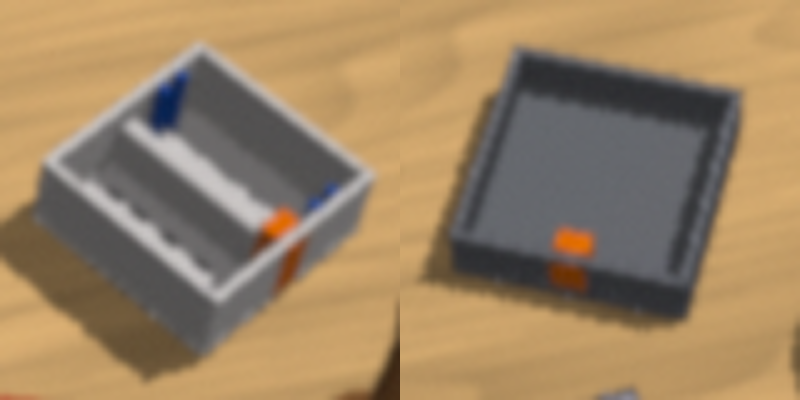

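View pics/c4.png

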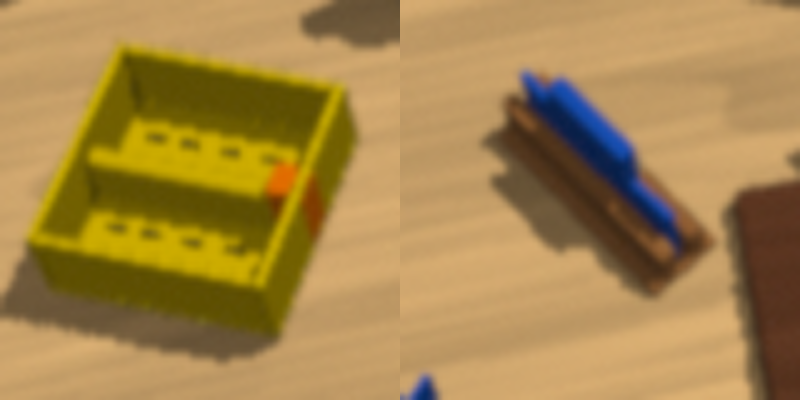

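```bash
cat > h.py <<'E'
import numpy as np,cv2
from scipy.spatial.transform import Rotation as R
from scipy.optimize import least_squares
from plant import arm
def rot(q): return R.from_quat([q[1],q[2],q[3],q[0]]).as_matrix()
def proj(c,P):
    P=np.atleast_2d(P).astype(float)
    p=(P-c["origin"])@rot(c["rotation"]); p=p*[1,-1,-1]
    return cv2.projectPoints(p,np.zeros(3),np.zeros(3),c["mtx"],c["dist"])[0][:,0]
def ray(c,uv,z):
    u=cv2.undistortPoints(np.array([[uv]],float),c["mtx"],c["dist"])[0,0]
    d=rot(c["rotation"])@np.array([u[0],-u[1],-1.]); o=c["origin"]
    return o+d*(z-o[2])/d[2]
def T(p,P,z0=0):
    c,s=np.cos(p[2]),np.sin(p[2]); P=np.atleast_2d(P)
    return np.c_[p[0]+c*P[:,0]-s*P[:,1],p[1]+s*P[:,0]+c*P[:,1],P[:,2]+z0]
def fit(obs,p0,z0=0):
    # obs: list of (cal, localpts, uv)
    f=lambda p: np.concatenate([(proj(c,T(p,L,z0))-np.array(uv)).ravel() for c,L,uv in obs])
    r=least_squares(f,p0,loss='soft_l1'); return r.x,f(r.x).reshape(-1,2)
def tool():
    s=arm.sense(); return s["ee_pos"],rot(s["eef_rot"])
def delta(pos,close=None):
    "shift in units along tool axes to reach world TCP pos"
    p,M=tool(); return (M.T@(np.array(pos)-p))/0.06
E
cat > m1.py <<'E'
from h import *
ct,cs=arm.get_calibration("top"),arm.get_calibration("scene")
def px(l,x0,y0): return [((u+.5)/5-.5+x0,(v+.5)/5-.5+y0) for u,v in l]
def sq(z): return [(68,68,z),(68,-68,z),(-68,-68,z),(-68,68,z),(55,0,z)]
def run(n,z,t,s,p0):
    L=np.array(sq(z))/1000
    # order by angular match : given order around; try all rotations & directions, key last
    best=None
    for only in ((t,),(s,),(t,s)):
        best=None
        for yaw in np.arange(-3,3.2,.5):
            try:
                obs=[]
                for c,uv in only:
                    q=proj(c,T([p0[0],p0[1],yaw],L)); uv=np.array(uv)
                    from scipy.optimize import linear_sum_assignment as lsa
                    D=np.linalg.norm(q[:4,None]-uv[None,:-1],axis=2); i,j=lsa(D)
                    obs.append((c,L[list(i)+[4]],uv[list(j)+[-1]]))
                p,r=fit(obs,[p0[0],p0[1],yaw]); e=np.sqrt((r**2).mean())
                if best is None or e<best[1]: best=(p,e,r)
            except Exception as ex: print(ex)
        print(n,best[0].round(4),np.degrees(best[0][2]).round(2),"rms",best[1].round(2))
    print(best[2].round(1).tolist())
k=lambda uv,c: ray(c,uv,.06)[:2]
run("white",.066,(ct,px([(242,22),(20,145),(130,360),(357,240),(138,102)],110,190)),(cs,px([(202,42),(375,175),(218,300),(42,162),(283,222)],350,140)),k((150,228),ct))
run("base",.040,(ct,px([(140,32),(352,140),(250,352),(32,245),(237,105)],235,175)),(cs,px([(116,48),(340,92),(52,238),(172,242)],240,180)),k((275,212),ct))
run("yellow",.066,(ct,px([(148,48),(368,152),(275,372),(50,262),(117,165)],350,185)),(cs,px([(122,45),(345,85),(265,290),(32,242),(285,180)],125,185)),k((392,227),ct))
for c,a,b in ((ct,px([(545,85)],300-80,130)[0],px([(603,175)],300-80,130)[0]),(cs,px([(560,85)],190-80,240)[0],px([(630,152)],190-80,240)[0])):
    A,B=ray(c,a,.084),ray(c,b,.084); print("div",((A+B)/2).round(4),np.linalg.norm(A-B),np.degrees(np.arctan2(*(B-A)[[1,0]])))
E
python3 m1.py
```

```text
white [0.4909 0.363  0.4855] 27.82 rms 1.17
white [0.4397 0.3698 0.4899] 28.07 rms 0.81
white [0.4784 0.3588 0.4908] 28.12 rms 5.94
[[2.4, 4.2], [0.2, 5.8], [-0.9, 3.8], [1.9, 3.3], [2.0, 5.3], [0.6, 10.5], [1.3, 10.7], [2.4, 10.5], [0.9, 11.1], [0.5, 10.9]]
base [ 0.5274  0.0017 -0.4791] -27.45 rms 0.25
base [ 0.4973  0.0055 -0.4801] -27.51 rms 0.23
base [ 0.5242  0.0011 -0.4791] -27.45 rms 3.77
[[0.3, 1.5], [0.4, 0.7], [-0.1, 1.0], [0.5, 1.0], [0.1, 1.3], [0.3, 7.9], [0.5, 7.7], [0.5, 7.8], [0.9, 8.1]]
yellow [ 0.4836 -0.3362  1.104 ] 63.25 rms 0.83
yellow [ 0.4339 -0.3237  1.1172] 64.01 rms 0.68
yellow [ 0.4784 -0.3306  1.1106] 63.63 rms 6.83
[[-1.1, 2.2], [-1.8, 2.4], [-3.2, 1.7], [-2.8, 0.6], [-0.8, 2.1], [-0.9, 13.7], [-0.9, 13.0], [-0.7, 13.2], [-0.5, 13.3], [-1.1, 13.4]]
div [ 0.6702 -0.1644  0.084 ] 0.05827296361693648 -149.58482669947122
div [ 0.6739 -0.1649  0.084 ] 0.054140050207391634 31.151114819474326
```

```bash
sed -i 's/L=np.array(sq(z))\/1000/L=np.array(sq(z*1000))\/1000/' m1.py; python3 m1.py
```

```text
white [0.4849 0.342  0.4903] 28.09 rms 0.45
white [0.4852 0.3417 0.4894] 28.04 rms 0.37
white [0.485  0.3419 0.4898] 28.06 rms 0.41
[[-0.5, -0.7], [-0.1, -0.4], [0.1, 0.1], [0.2, 0.9], [0.5, -0.1], [0.7, -0.3], [0.1, 0.5], [-0.1, -0.4], [-0.2, -0.4], [-0.2, 0.3]]
base [ 0.5222  0.0025 -0.4813] -27.57 rms 0.72
base [ 0.5238  0.0009 -0.4792] -27.46 rms 0.47
base [ 0.5229  0.0018 -0.4785] -27.41 rms 0.68
[[-0.1, -0.8], [1.5, -0.8], [0.3, 1.0], [-0.7, 0.2], [0.4, -0.5], [-0.5, -0.2], [-0.1, -0.8], [1.0, -0.6], [0.6, 0.1]]
yellow [ 0.4779 -0.316   1.1038] 63.24 rms 0.73
yellow [ 0.4802 -0.3156  1.1122] 63.72 rms 0.54
yellow [ 0.4791 -0.3159  1.1079] 63.48 rms 0.71
[[-0.9, 0.7], [-0.4, -1.6], [0.7, -1.0], [-0.1, 0.4], [0.2, -0.6], [0.7, -0.2], [0.0, -0.2], [-1.4, -0.2], [-0.4, -0.8], [0.1, -0.1]]
div [ 0.6702 -0.1644  0.084 ] 0.05827296361693648 -149.58482669947122
div [ 0.6739 -0.1649  0.084 ] 0.054140050207391634 31.151114819474326
```

```bash
cat >> h.py <<'E'
def wrap(a,per): return (a+per/2)%per-per/2
def plan(pos,jawyaw,n=0):
    "pos world TCP; jawyaw rad of tool z axis (mod pi); n extra half turns"
    p,M=tool(); cur=np.arctan2(M[1,2],M[0,2]); d=wrap(jawyaw-cur,np.pi)+n*np.pi
    print("tcp",p.round(4),"yaw z",np.degrees(cur).round(2),"tilt y",M[:,1].round(4),"q",arm.sense()["joint_positions"].round(3))
    print("shift",delta(pos).round(3),"turn",np.round(-np.degrees(d)/8,3), "force",arm.sense()["force"].round(2))
def tray(p,dx=0):return np.array([p[0]+dx*np.cos(p[2]),p[1]+dx*np.sin(p[2])])
E
python3 - <<'E'
from h import *
Y=[.4791,-.3159,1.1079]
a=tray(Y,-.003)
plan([a[0],a[1],.22],Y[2]+np.pi/2)
E
```

```text
tcp [ 0.2172 -0.6387  0.2386] yaw z 108.78 tilt y [-6.0e-04  1.2e-03 -1.0e+00] q [-0.955  0.359  0.011 -0.    -1.224 -0.288]
shift [5.829 0.313 3.653] turn -5.587 force [ 0.03 -0.04 -1.15]
```

servo_tool(
  moves=[
    [[5.83,0.3,3.65],-5.6],
    [[5.83,0.3,3.65],-5.6],
    [[5.83,0.3,3.65],-5.6],
    [[5.83,0.3,3.65],-5.6],
    [[5.83,0.3,3.65],-5.6],
  ],
  jaw=60,
  squeeze=60,
)

```text
t: 0.78
ee_pos: [0.4152, -0.3951, 0.2252]
eef_rot: [0.601, -0.6, -0.374, 0.373]
force: [1.9, -0.2, -0.0]
opening: 0.0599
```

Run:
```python
from h import *
Y=[.4791,-.3159,1.1079]
a=tray(Y,-.003)
plan([a[0],a[1],.22],Y[2]+np.pi/2)
```

```text
tcp [ 0.4152 -0.3951  0.2252] yaw z 153.76 tilt y [-5.0e-04  1.1e-03 -1.0e+00] q [-4.200e-01  2.030e-01 -2.370e-01 -1.000e-03 -1.132e+00 -3.800e-02]
shift [ 1.605  0.088 -0.37 ] turn 0.035 force [ 1.88 -0.21 -0.03]
```

servo_tool(
  moves=[
    [[1.6,0.09,-0.37],0.03],
    [[1.6,0.09,-0.37],0.03],
    [[1.6,0.09,-0.37],0.03],
  ],
)

```text
t: 1.15
ee_pos: [0.479, -0.3167, 0.2195]
eef_rot: [0.601, -0.6, -0.373, 0.373]
force: [0.7, 0.1, -0.1]
opening: 0.0602
```

Run:
```python
from h import *
Y=[.4791,-.3159,1.1079]
a=tray(Y,-.003)
c=arm.get_calibration("wrist"); im=arm.read_camera("wrist").copy()
L=np.array([(68,68,66),(68,-68,66),(-68,-68,66),(-68,68,66),(55,0,66),(48,6,52),(48,-6,52),(-62,6,52),(-62,-6,52)])/1e3
im=im[:,:,::-1].copy()
for q in proj(c,T(Y,L)):
    cv2.drawMarker(im,(int(q[0]),int(q[1])),(255,0,255),cv2.MARKER_CROSS,9,1)
cv2.imwrite("pics/w1.png",im)
plan([a[0],a[1],.22],Y[2]+np.pi/2)
```

```text
tcp [ 0.4781 -0.3177  0.2196] yaw z 153.66 tilt y [-0.0011  0.0014 -1.    ] q [-2.470e-01  2.090e-01 -2.430e-01 -1.000e-03 -1.121e+00 -2.130e-01]
shift [-0.016 -0.007 -0.001] turn 0.023 force [-0.31 -0.05 -0.74]
```

View pics/w1.png

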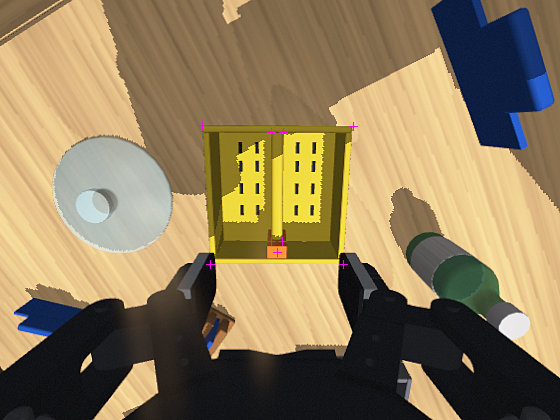

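The wrist picture matches the fitted yellow tray model. The handle, at about (277,180), is centred between the fingers. I'll descend and grip.

servo_tool(
  moves=[
    [[-0.02,1.0,0],0],
    [[-0.02,2.0,0],0],
    [[-0.02,2.8,0],0],
    [[-0.02,3.15,0],0],
    [[-0.02,3.15,0],0],
  ],
)

```text
t: 1.82
ee_pos: [0.4754, -0.3191, 0.0288]
eef_rot: [0.603, -0.599, -0.371, 0.374]
force: [-0.5, 0.2, 0.5]
opening: 0.06
```

servo_tool(
  moves=[
    [[0,0,0],0],
    [[0,0,0],0],
    [[0,0,0],0],
    [[0,0,0],0],
  ],
  jaw=5,
  squeeze=50,
)

```text
t: 2.33
ee_pos: [0.4763, -0.3195, 0.0302]
eef_rot: [0.602, -0.6, -0.372, 0.373]
force: [-1.3, -0.2, 7.1]
opening: 0.011
```

servo_tool(
  moves=[
    [[0,-0.3,0],0],
    [[0,-1.0,0],0],
    [[0,-1.9,0],0],
    [[0,-2.8,0],0],
    [[0,-2.8,0],0],
  ],
)

```text
t: 2.95
ee_pos: [0.4791, -0.3206, 0.2034]
eef_rot: [-0.599, 0.602, 0.374, -0.371]
force: [-0.1, -0.2, -2.2]
opening: 0.0112
```

Run:
```python
from h import *
c=arm.get_calibration("wrist"); im=arm.read_camera("wrist").copy()
cv2.imwrite("pics/w2.png",im[:,:,::-1])
B=[.5229,.0018,-.479]
a=tray(B,-.003)
plan([a[0],a[1],.2],B[2]+np.pi/2)
```

```text
tcp [ 0.4776 -0.3197  0.2005] yaw z 153.6 tilt y [ 1.7e-03  6.0e-04 -1.0e+00] q [-2.500e-01  2.230e-01 -2.700e-01 -1.000e-03 -1.076e+00 -2.100e-01]
shift [5.137 0.012 1.757] turn -11.119 force [ 0.17 -0.03 -3.08]
```

View pics/w2.png

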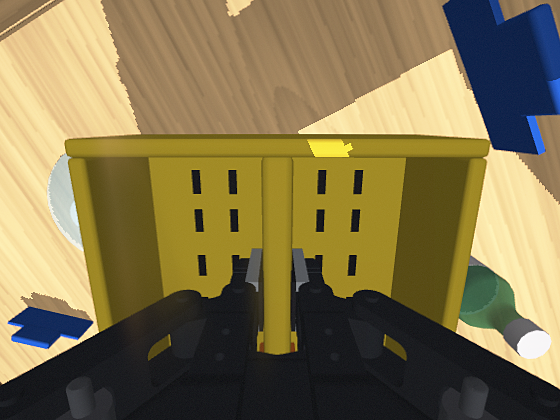

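servo_tool(
  moves=[
    [[0.5,0,0.17],1.1],
    [[1.1,0,0.37],2.3],
    [[1.7,0,0.58],3.5],
    [[2.3,0,0.79],4.7],
    [[2.9,0,1.0],5.9],
  ],
)

```text
t: 3.62
ee_pos: [0.5001, -0.1358, 0.1989]
eef_rot: [0.701, -0.7, -0.098, 0.099]
force: [0.6, 0.6, -1.8]
opening: 0.0112
```

```bash
cat >> h.py <<'E'
B=[.5229,.0018,-.479]
W=[.485,.3419,.4898]
E
python3 - <<'E'
from h import *
a=tray(B,-.0045)
plan([a[0],a[1],.2],B[2]+np.pi/2)
E
```

```text
tcp [ 0.5001 -0.1358  0.1989] yaw z 106.07 tilt y [-1.2e-03  9.0e-04 -1.0e+00] q [ 1.130e-01  1.330e-01 -3.870e-01 -1.000e-03 -1.051e+00 -1.403e+00]
shift [ 0.946 -0.017  2.151] turn 5.44 force [ 0.6   0.64 -1.8 ]
```

servo_tool(
  moves=[
    [[0.2,0,0.5],1.2],
    [[0.4,0,1.0],2.4],
    [[0.65,0,1.5],3.7],
    [[0.85,0,1.9],4.8],
    [[0.95,-0.01,2.15],5.44],
  ],
)

```text
t: 4.25
ee_pos: [0.5182, 0.005, 0.1978]
eef_rot: [-0.686, 0.687, -0.17, 0.167]
force: [0.4, -0.1, -2.1]
opening: 0.0112
```

servo_tool(
  moves=[
    [[0,0,0],0],
    [[0,0,0],0],
  ],
)

```text
t: 4.5
ee_pos: [0.5173, 0.0047, 0.1967]
eef_rot: [-0.686, 0.687, -0.17, 0.166]
force: [0.4, -1.2, -2.2]
opening: 0.0111
```

Run:
```python
from h import *
c=arm.get_calibration("wrist"); im=arm.read_camera("wrist").copy()
cv2.imwrite("pics/w3.png",im[:,:,::-1])
im=arm.read_camera("top"); cv2.imwrite("pics/t3.png",cv2.resize(im[150:290,190:360,::-1],None,fx=4,fy=4))
p,M=tool()
Pc=ray # 
a=tray(B,-.0045)
plan([a[0],a[1],.2],B[2]+np.pi/2)
np.savez("w3.npz",p=p,M=M,o=c["origin"],r=c["rotation"])
```

```text
tcp [0.5178 0.0044 0.1973] yaw z 62.4 tilt y [-5.2e-03  1.0e-04 -1.0e+00] q [ 3.860e-01  1.360e-01 -3.870e-01 -2.000e-03 -1.052e+00 -2.438e+00]
shift [ 0.021 -0.045  0.001] turn -0.019 force [ 0.07 -0.18 -1.16]
```

View pics/w3.png

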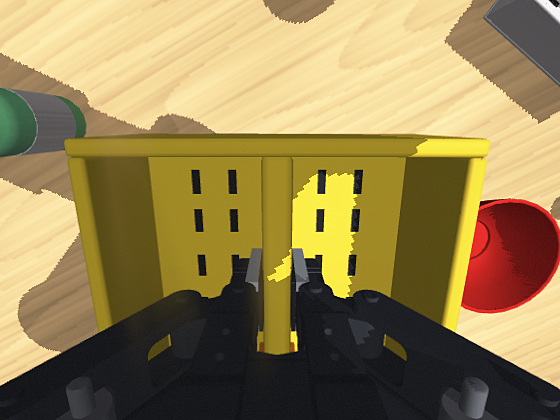

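View pics/t3.png

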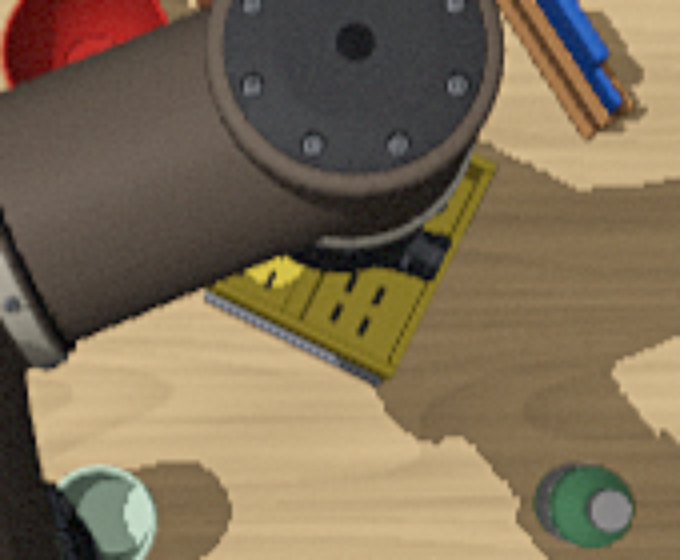

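```bash
cat >> h.py <<'E'
def held(cal,p,M,L,uv,free=(0,1,2,3)):
    "tray pose in tool: params dx,dy(tool z),h(along -tool y),yaw"
    L=np.array(L)/1e3
    def W3(q):
        c,s=np.cos(q[3]),np.sin(q[3])
        X=np.c_[c*L[:,0]-s*L[:,1],s*L[:,0]+c*L[:,1],L[:,2]]+q[:3]
        return p+X[:,:1]*M[:,0]+X[:,1:2]*M[:,2]-X[:,2:]*M[:,1]
    f=lambda q:(proj(cal,W3(q))-np.array(uv)).ravel()
    r=least_squares(f,[0.004,0,-.03,0],loss='soft_l1'); return r.x,f(r.x).reshape(-1,2)
E
python3 - <<'E'
from h import *
d=np.load("w3.npz"); c=arm.get_calibration("wrist"); c["origin"],c["rotation"]=d["o"],d["r"]
L=[(-62,62,66),(-62,-62,66),(-68,68,66),(-68,-68,66)]
for uv in ([(470,158),(88,158),(489,140),(67,140)],[(88,158),(470,158),(67,140),(489,140)]):
  q,r=held(c,d["p"],d["M"],L,uv)
  print((q*[1e3,1e3,1e3,57.3]).round(2),r.round(1).tolist())
E
```

```text
[  4.46   1.01 -33.28   0.1 ] [[-1.4, 0.4], [0.2, 0.4], [1.0, -0.4], [-0.1, -0.4]]
[-121.56    1.08  -32.27 -180.08] [[-2.3, -6.2], [1.8, -5.1], [3.4, 30.4], [-2.2, 31.7]]
```

servo_tool(
  moves=[
    [[0.02,0.6,-0.01],-0.02],
    [[0.02,1.2,-0.01],-0.02],
    [[0.02,1.7,-0.01],-0.02],
    [[0.02,1.9,-0.01],-0.02],
    [[0.02,1.9,-0.01],-0.02],
  ],
)

```text
t: 5.22
ee_pos: [0.5178, 0.0029, 0.083]
eef_rot: [-0.686, 0.688, -0.17, 0.166]
force: [0.1, 0.5, -0.2]
opening: 0.0113
```

Run:
```python
from h import *
im=arm.read_camera("scene"); cv2.imwrite("pics/s4.png",cv2.resize(im[150:270,210:350,::-1],None,fx=5,fy=5,interpolation=cv2.INTER_CUBIC))
a=tray(B,-.0045)
plan([a[0],a[1],.061],B[2]+np.pi/2)
```

```text
tcp [0.5185 0.0032 0.0839] yaw z 62.57 tilt y [-0.0047 -0.     -1.    ] q [ 3.840e-01  2.660e-01 -5.260e-01 -2.000e-03 -7.840e-01 -2.431e+00]
shift [0.003 0.381 0.015] turn 0.002 force [ 0.56  0.87 -1.07]
```

View pics/s4.png

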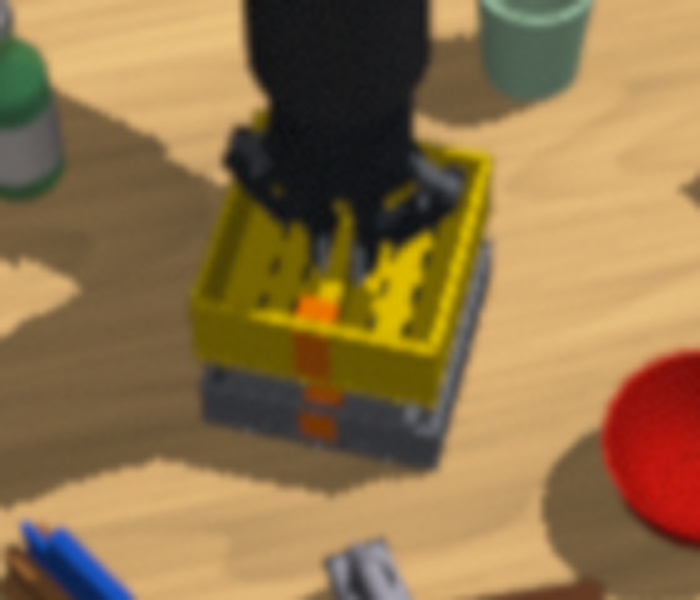

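The tray hovers over the base, and the two orange strips line up at about (315,350) and (318,425) in the crop. I'll lower it slowly.

servo_tool(
  moves=[
    [[0,0.1,0.01],0],
    [[0,0.2,0.01],0],
    [[0,0.28,0.01],0],
    [[0,0.36,0.01],0],
    [[0,0.38,0.01],0],
  ],
)

```text
t: 5.9
ee_pos: [0.5183, 0.0036, 0.0606]
eef_rot: [-0.686, 0.688, -0.169, 0.166]
force: [-1.2, 0.5, 0.3]
opening: 0.0115
```

servo_tool(
  moves=[
    [[0,0.0,0],0],
    [[0,0.0,0],0],
  ],
)

```text
t: 6.15
ee_pos: [0.5184, 0.0036, 0.0608]
eef_rot: [-0.686, 0.687, -0.169, 0.166]
force: [-0.8, 0.0, -1.8]
opening: 0.011
```

Run:
```python
from h import *
im=arm.read_camera("scene"); cv2.imwrite("pics/s5.png",cv2.resize(im[150:270,210:350,::-1],None,fx=5,fy=5,interpolation=cv2.INTER_CUBIC))
a=tray(B,-.0045)
plan([a[0],a[1],.061],B[2]+np.pi/2)
```

```text
tcp [0.5184 0.0036 0.0608] yaw z 62.58 tilt y [-5.2e-03 -3.0e-04 -1.0e+00] q [ 0.385  0.299 -0.548 -0.003 -0.729 -2.432]
shift [ 0.005 -0.003  0.008] turn 0.003 force [-0.26  0.37 -0.74]
```

View pics/s5.png

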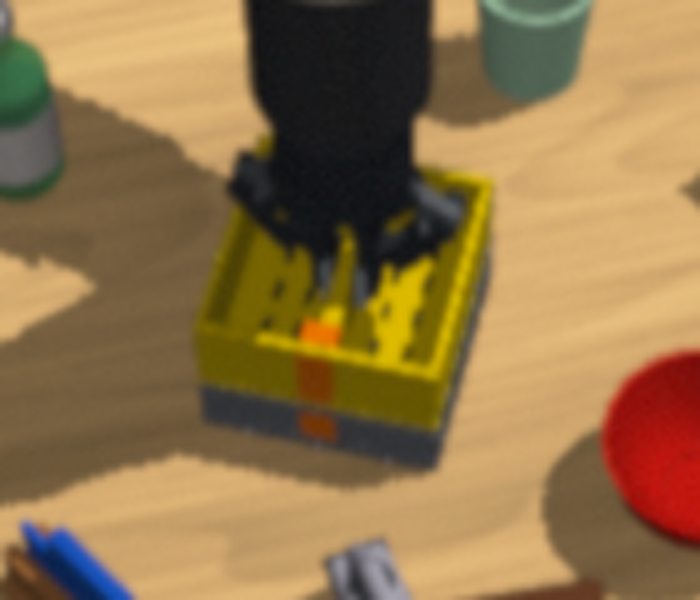

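servo_tool(
  moves=[
    [[0,0.03,0],0],
    [[0,0.06,0],0],
    [[0,0.06,0],0],
  ],
)

```text
t: 6.58
ee_pos: [0.5185, 0.0036, 0.0601]
eef_rot: [-0.687, 0.687, -0.169, 0.166]
force: [-13.8, 1.9, 32.3]
opening: 0.0116
```

servo_tool(
  moves=[
    [[0,-0.04,0],0],
    [[0,-0.04,0],0],
    [[0,-0.04,0],0],
    [[0,-0.04,0],0],
  ],
  jaw=50,
)

```text
t: 7.08
ee_pos: [0.5184, 0.0036, 0.0621]
eef_rot: [-0.686, 0.688, -0.169, 0.166]
force: [0.2, -0.1, 0.2]
opening: 0.0499
```

servo_tool(
  moves=[
    [[0,-0.5,0],0],
    [[0,-1.3,0],0],
    [[0,-2.3,0],0],
    [[0,-3.0,0],0],
    [[0,-3.0,0],0],
  ],
)

```text
t: 7.7
ee_pos: [0.521, 0.0041, 0.2456]
eef_rot: [0.688, -0.687, 0.167, -0.168]
force: [-0.3, -0.6, -0.6]
opening: 0.0497
```

Run:
```python
from h import *
c=arm.get_calibration("wrist")
im=arm.read_camera("wrist")[:,:,::-1].copy(); cv2.imwrite("pics/w6.png",im)
a=tray(W,-.003)
plan([a[0],a[1],.24],W[2]+np.pi/2)
L=np.array([(68,68,66),(68,-68,66),(-68,-68,66),(-68,68,66),(55,0,66)])/1e3
print(proj(c,T(B,L,.03)).round(1).tolist())
```

```text
tcp [0.5198 0.0039 0.2433] yaw z 62.62 tilt y [-1.8e-03  6.0e-04 -1.0e+00] q [ 3.850e-01  1.010e-01 -3.180e-01 -1.000e-03 -1.153e+00 -2.433e+00]
shift [-3.133  0.06   4.694] turn -6.93 force [ 0.44 -0.13 -1.2 ]
[[342.2, 267.7], [207.3, 267.5], [198.4, 127.7], [351.2, 128.0], [274.8, 255.7]]
```

View pics/w6.png

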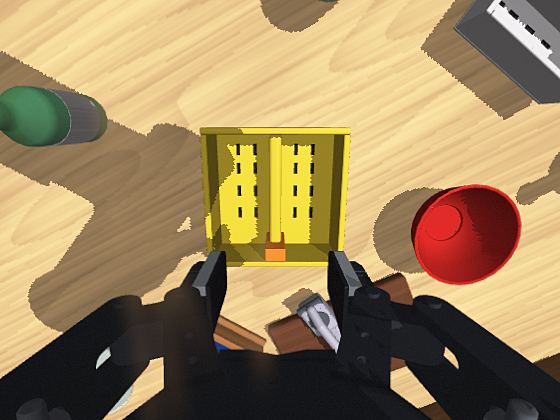

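The wrist picture shows the yellow tray square on the base. Its rim corners at (201,129) and (350,128) fall within about 2 px of the prediction for home. Now for the white tray.

servo_tool(
  moves=[
    [[-3.13,0,4.7],-6.9],
    [[-3.13,0,4.7],-6.9],
    [[-3.13,0,4.7],-6.9],
    [[-3.13,0,4.7],-6.9],
    [[-3.13,0,4.7],-6.9],
  ],
)

```text
t: 8.38
ee_pos: [0.4846, 0.3159, 0.2418]
eef_rot: [-0.688, 0.688, 0.162, -0.165]
force: [0.7, 0.7, 0.4]
opening: 0.0499
```

Run:
```python
from h import *
a=tray(W,-.003)
plan([a[0],a[1],.24],W[2]+np.pi/2)
```

```text
tcp [0.4846 0.3159 0.2418] yaw z 116.7 tilt y [-0.0034 -0.0012 -1.    ] q [ 9.140e-01  2.010e-01 -1.990e-01 -2.000e-03 -1.173e+00 -2.018e+00]
shift [0.151 0.03  0.382] turn -0.17 force [0.7  0.69 0.37]
```

servo_tool(
  moves=[
    [[0.15,0.03,0.38],-0.17],
    [[0.15,0.03,0.38],-0.17],
    [[0.15,0.03,0.38],-0.17],
  ],
)

```text
t: 8.75
ee_pos: [0.4821, 0.3394, 0.239]
eef_rot: [-0.686, 0.687, 0.169, -0.173]
force: [0.2, -0.7, -0.2]
opening: 0.0501
```

Run:
```python
from h import *
c=arm.get_calibration("wrist")
im=arm.read_camera("wrist")[:,:,::-1].copy()
a=tray(W,-.003)
L=np.array([(68,68,66),(68,-68,66),(-68,-68,66),(-68,68,66),(55,0,66),(48,6,52),(48,-6,52),(-62,6,52),(-62,-6,52)])/1e3
for q in proj(c,T(W,L)):
    cv2.drawMarker(im,(int(q[0]),int(q[1])),(255,0,255),cv2.MARKER_CROSS,9,1)
cv2.imwrite("pics/w7.png",im)
plan([a[0],a[1],.0302],W[2]+np.pi/2)
# yellow seated now: look from top/scene
cv2.imwrite("pics/t7.png",np.hstack([cv2.resize(arm.read_camera("top")[175:255,235:315,::-1],None,fx=5,fy=5,interpolation=2),cv2.resize(arm.read_camera("scene")[160:240,240:320,::-1],None,fx=5,fy=5,interpolation=2)]))
ct,cs=arm.get_calibration("top"),arm.get_calibration("scene")
for cc,o in ((ct,(235,175)),(cs,(240,160))): print(((proj(cc,T(B,L,.03))-o+.5)*5)[:5].round(0).tolist())
```

```text
tcp [0.4823 0.3391 0.2394] yaw z 117.96 tilt y [-0.0042 -0.0022 -1.    ] q [ 9.430e-01  2.220e-01 -1.780e-01 -2.000e-03 -1.175e+00 -2.025e+00]
shift [0.027 3.487 0.019] turn -0.013 force [-0.06 -0.06 -0.76]
[[139.0, 7.0], [371.0, 121.0], [257.0, 353.0], [22.0, 237.0], [244.0, 85.0]]
[[291.0, 332.0], [43.0, 281.0], [111.0, 85.0], [348.0, 131.0], [172.0, 287.0]]
```

View pics/w7.png

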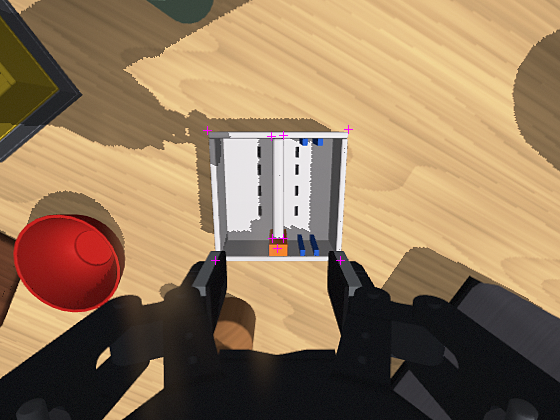

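View pics/t7.png

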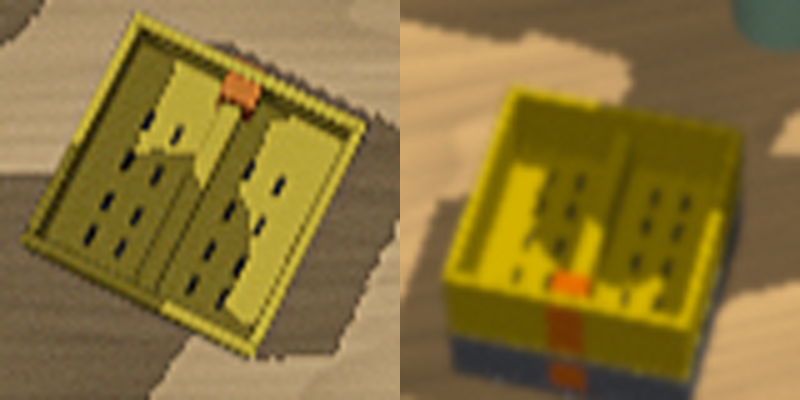

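The white tray also matches its model, with the handle centred at about (278,190). The seated yellow tray's rim and key are in place in both fixed views. I'll descend and grip the white tray.

servo_tool(
  moves=[
    [[0.03,1.0,0.02],0],
    [[0.03,2.0,0.02],0],
    [[0.03,2.9,0.02],0],
    [[0.03,3.49,0.02],0],
    [[0.03,3.49,0.02],0],
  ],
)

```text
t: 9.52
ee_pos: [0.4819, 0.3385, 0.0284]
eef_rot: [-0.685, 0.688, 0.167, -0.173]
force: [1.3, 0.9, 0.1]
opening: 0.0502
```

servo_tool(
  moves=[
    [[0,0,0],0],
    [[0,0,0],0],
    [[0,0,0],0],
    [[0,0,0],0],
  ],
  jaw=5,
  squeeze=50,
)

```text
t: 10.02
ee_pos: [0.4828, 0.3394, 0.0305]
eef_rot: [-0.686, 0.687, 0.169, -0.172]
force: [-0.3, -0.2, 7.4]
opening: 0.0113
```

servo_tool(
  moves=[
    [[0,-0.3,0],0],
    [[0,-1.0,0],0],
    [[0,-1.8,0],0],
    [[0,-2.6,0],0],
    [[0,-2.6,0],0],
  ],
)

```text
t: 10.65
ee_pos: [0.4851, 0.3416, 0.1917]
eef_rot: [0.687, -0.685, -0.171, 0.17]
force: [-0.1, 0.4, -1.4]
opening: 0.0113
```

Run:
```python
from h import *
c=arm.get_calibration("wrist"); p,M=tool()
im=arm.read_camera("wrist")[:,:,::-1].copy()
cv2.imwrite("pics/w8.png",im)
np.savez("w8.npz",p=p,M=M,o=c["origin"],r=c["rotation"])
C=[.5224,.0015,B[2]]; a=tray(C,-.0045)
plan([a[0],a[1],.2],B[2]+np.pi/2)
```

```text
tcp [0.4839 0.3406 0.1889] yaw z 117.88 tilt y [-1.9e-03  9.0e-04 -1.0e+00] q [ 9.420e-01  2.610e-01 -2.470e-01 -2.000e-03 -1.063e+00 -2.025e+00]
shift [-2.119 -0.192 -5.233] turn 6.915 force [-0.52 -0.9  -2.82]
```

View pics/w8.png

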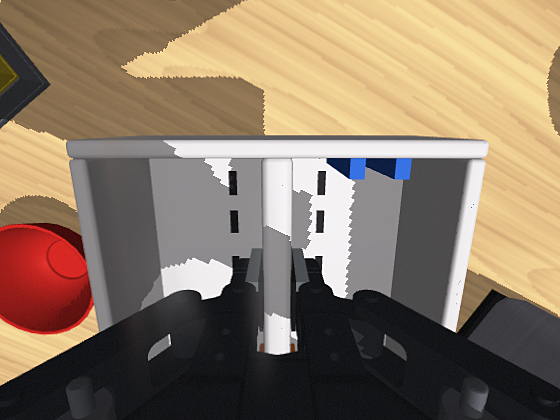

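servo_tool(
  moves=[
    [[-0.3,-0.05,-0.7],0.9],
    [[-0.65,-0.1,-1.5],2.1],
    [[-0.95,-0.1,-2.3],3.3],
    [[-1.25,-0.15,-3.1],4.5],
    [[-1.6,-0.19,-3.9],5.5],
  ],
)

```text
t: 11.32
ee_pos: [0.5076, 0.087, 0.1988]
eef_rot: [-0.7, 0.7, -0.102, 0.1]
force: [1.5, 0.0, -1.9]
opening: 0.0114
```

Run:
```python
from h import *
C=[.5224,.0015,B[2]]; a=tray(C,-.0042)
plan([a[0],a[1],.2],B[2]+np.pi/2)
```

```text
tcp [0.5076 0.087  0.1988] yaw z 73.6 tilt y [-3.9e-03  3.0e-04 -1.0e+00] q [ 0.55   0.129 -0.392 -0.003 -1.053 -2.405]
shift [ 0.57  -0.021 -1.284] turn 1.38 force [ 1.54  0.01 -1.92]
```

servo_tool(
  moves=[
    [[0.25,-0.01,-0.6],0.7],
    [[0.5,-0.02,-1.1],1.2],
    [[0.57,-0.02,-1.28],1.38],
    [[0.57,-0.02,-1.28],1.38],
    [[0.57,-0.02,-1.28],1.38],
  ],
)

```text
t: 11.95
ee_pos: [0.5185, 0.0043, 0.1995]
eef_rot: [-0.687, 0.687, -0.169, 0.166]
force: [0.5, -0.2, -1.6]
opening: 0.0113
```

Run:
```python
from h import *
C=[.5224,.0015,B[2]]; a=tray(C,-.0042)
plan([a[0],a[1],.138],B[2]+np.pi/2)
```

```text
tcp [0.5185 0.0043 0.1995] yaw z 62.62 tilt y [-4.5e-03  2.0e-04 -1.0e+00] q [ 3.860e-01  1.350e-01 -3.830e-01 -2.000e-03 -1.056e+00 -2.433e+00]
shift [ 0.013  1.025 -0.009] turn 0.008 force [ 0.51 -0.19 -1.62]
```

servo_tool(
  moves=[
    [[0.01,0.4,-0.01],0],
    [[0.01,0.8,-0.01],0],
    [[0.01,1.0,-0.01],0],
    [[0.01,1.03,-0.01],0],
    [[0.01,1.03,-0.01],0],
  ],
)

```text
t: 12.58
ee_pos: [0.5189, 0.0039, 0.1383]
eef_rot: [-0.687, 0.687, -0.168, 0.166]
force: [0.3, 0.0, -1.6]
opening: 0.0111
```

Run:
```python
from h import *
im=arm.read_camera("scene"); cv2.imwrite("pics/s9.png",cv2.resize(im[130:250,210:350,::-1],None,fx=5,fy=5,interpolation=cv2.INTER_CUBIC))
C=[.5224,.0015,B[2]]; a=tray(C,-.0042)
plan([a[0],a[1],.1165],B[2]+np.pi/2)
```

```text
tcp [0.519  0.0038 0.1385] yaw z 62.65 tilt y [-3.2e-03  6.0e-04 -1.0e+00] q [ 3.850e-01  1.970e-01 -4.640e-01 -2.000e-03 -9.130e-01 -2.431e+00]
shift [-0.001  0.367 -0.008] turn 0.012 force [ 0.01  0.2  -1.21]
```

View pics/s9.png

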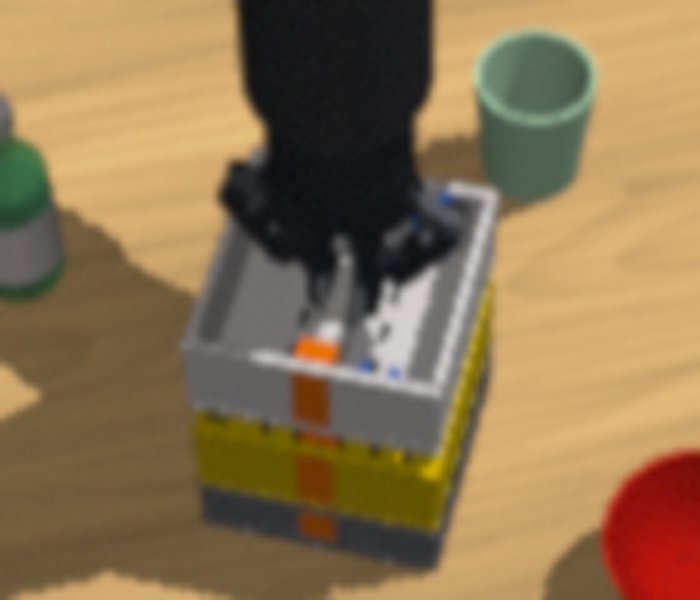

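The white tray hovers squarely over the yellow one, with the orange strips stacked at x≈315. I'll lower it slowly.

servo_tool(
  moves=[
    [[0,0.1,-0.01],0],
    [[0,0.2,-0.01],0],
    [[0,0.28,-0.01],0],
    [[0,0.35,-0.01],0],
    [[0,0.38,-0.01],0],
  ],
)

```text
t: 13.25
ee_pos: [0.5186, 0.0032, 0.1164]
eef_rot: [-0.687, 0.687, -0.168, 0.166]
force: [-9.7, 2.1, 21.5]
opening: 0.0112
```

servo_tool(
  moves=[
    [[0,0.03,0],0],
    [[0,0.03,0],0],
  ],
)

```text
t: 13.5
ee_pos: [0.5186, 0.0032, 0.1164]
eef_rot: [-0.687, 0.687, -0.168, 0.166]
force: [-8.0, 1.3, 17.2]
opening: 0.0109
```

It seated at TCP z 0.1164, where I predicted 0.1165. Releasing.

servo_tool(
  moves=[
    [[0,-0.02,0],0],
    [[0,-0.02,0],0],
    [[0,-0.02,0],0],
    [[0,-0.02,0],0],
  ],
  jaw=50,
)

```text
t: 14.0
ee_pos: [0.5186, 0.0031, 0.1174]
eef_rot: [-0.687, 0.688, -0.168, 0.166]
force: [-0.4, 0.1, 0.5]
opening: 0.05
```

servo_tool(
  moves=[
    [[0,-0.5,0],0],
    [[0,-1.3,0],0],
    [[0,-2.2,0],0],
    [[0,-2.7,0],0],
    [[0,-2.7,0],0],
  ],
)

```text
t: 14.62
ee_pos: [0.5203, 0.0034, 0.282]
eef_rot: [0.688, -0.687, 0.166, -0.167]
force: [-0.7, -0.2, -0.8]
opening: 0.05
```

Run:
```python
from h import *
c=arm.get_calibration("wrist"); p,M=tool()
im=arm.read_camera("wrist")[:,:,::-1].copy()
L=np.array([(62,39,64),(62,29,64),(-62,39,64),(-62,29,64),(55,0,66),(68,68,66),(-68,68,66),(68,-68,66),(-68,-68,66),(48,6,52),(-62,6,52)])/1e3
C=[.5224,.0015,B[2]]
cv2.imwrite("pics/w10.png",im)
print(proj(c,T(C,L,.086)).round(1).tolist())
np.savez("w10.npz",p=p,M=M,o=c["origin"],r=c["rotation"])
plan([.672,-.165,.22],np.radians(31+90))
```

```text
[[316.3, 270.3], [305.7, 270.3], [321.8, 135.7], [309.9, 135.6], [275.1, 264.4], [346.9, 277.1], [357.4, 128.5], [203.3, 276.8], [193.3, 127.9], [281.4, 251.6], [282.3, 135.1]]
tcp [0.5194 0.0034 0.2801] yaw z 62.69 tilt y [-1.5e-03  6.0e-04 -1.0e+00] q [ 3.840e-01  7.600e-02 -2.600e-01 -1.000e-03 -1.236e+00 -2.431e+00]
shift [ 3.549  0.996 -1.326] turn -7.288 force [-0.02  0.03 -0.67]
```

View pics/w10.png

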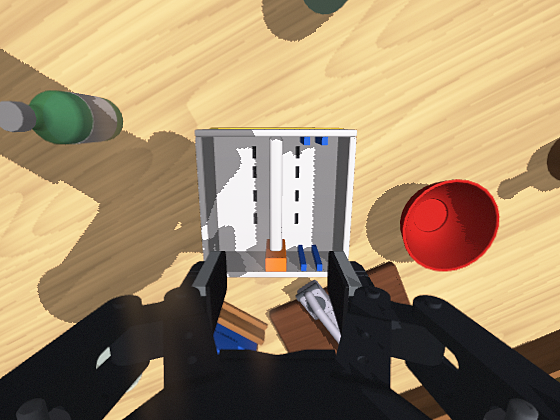

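The white tray is home. The slot between the ribs, at about (311,267) near and (314,142) far, lies where predicted. Next is the divider.

servo_tool(
  moves=[
    [[3.55,0.4,-1.33],-7.29],
    [[3.55,0.7,-1.33],-7.29],
    [[3.55,1.0,-1.33],-7.29],
    [[3.55,1.0,-1.33],-7.29],
    [[3.55,1.0,-1.33],-7.29],
  ],
)

```text
t: 15.3
ee_pos: [0.6715, -0.168, 0.2131]
eef_rot: [0.691, -0.689, -0.151, 0.158]
force: [-1.3, 1.0, 0.2]
opening: 0.0499
```

servo_tool(
  moves=[
    [[0,0,0],-0.3],
    [[0,0,0],-0.3],
  ],
)

```text
t: 15.55
ee_pos: [0.6705, -0.1681, 0.2104]
eef_rot: [0.688, -0.685, -0.164, 0.174]
force: [-0.6, 0.1, -1.3]
opening: 0.0501
```

Run:
```python
from h import *
c=arm.get_calibration("wrist"); p,M=tool()
im=arm.read_camera("wrist")[:,:,::-1].copy()
cv2.imwrite("pics/w11.png",im)
cv2.imwrite("pics/w11c.png",cv2.resize(im[60:300,170:390],None,fx=2.5,fy=2.5,interpolation=2))
np.savez("w11.npz",p=p,M=M,o=c["origin"],r=c["rotation"])
D=[.672,-.165,np.radians(31)]
L=np.array([(30,6,84),(30,-6,84),(-30,-6,84),(-30,6,84)])/1e3
print(proj(c,T(D,L)).round(1).tolist())
plan([.672,-.165,.22],np.radians(31+90))
```

```text
[[286.9, 242.2], [273.6, 242.9], [269.3, 176.8], [283.4, 176.0]]
tcp [ 0.6708 -0.168   0.2114] yaw z 117.6 tilt y [-1.320e-02  9.000e-04 -9.999e-01] q [ 3.500e-02  4.100e-01  2.600e-02 -1.000e-03 -1.200e+00 -1.123e+00]
shift [ 0.039 -0.144  0.036] turn -0.425 force [-0.1  -0.22  0.05]
```

View pics/w11.png

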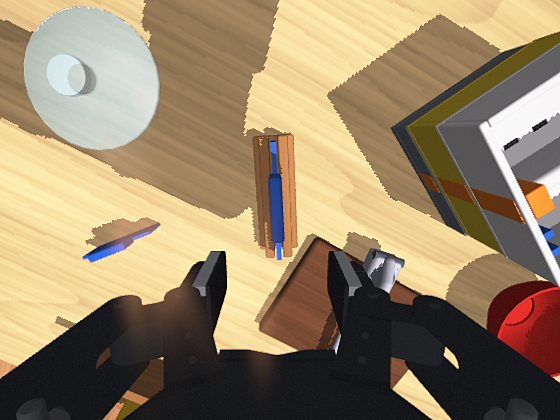

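View pics/w11c.png

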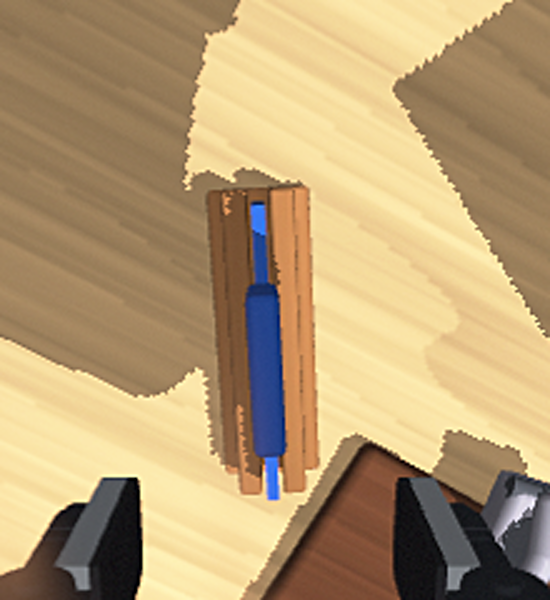

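Run:
```python
from h import *
d=np.load("w11.npz"); c=arm.get_calibration("wrist"); c["origin"],c["rotation"]=d["o"],d["r"]
L=np.array([(30,6,84),(30,-6,84),(-30,-6,84),(-30,6,84)])/1e3
uv=np.array([(285,457),(254,457),(247,285),(278,285)])/2.5+[169.7,59.7]
D,r=fit([(c,L,uv)],[.672,-.165,.54]); print(D,np.degrees(D[2]),r.round(1).tolist())
plan([D[0],D[1],.063],D[2]+np.pi/2)
```

```text
[ 0.6716895  -0.16736411  0.520882  ] 29.844340209079746 [[0.4, -1.6], [-0.5, -1.1], [-0.8, 1.3], [0.9, 0.8]]
tcp [ 0.6708 -0.168   0.2114] yaw z 117.6 tilt y [-1.320e-02  9.000e-04 -9.999e-01] q [ 3.500e-02  4.100e-01  2.600e-02 -1.000e-03 -1.200e+00 -1.123e+00]
shift [ 0.046  2.472 -0.015] turn -0.28 force [-0.1  -0.22  0.05]
```

servo_tool(
  moves=[
    [[0.05,0.6,-0.01],-0.28],
    [[0.05,1.2,-0.01],-0.28],
    [[0.05,1.4,-0.01],-0.28],
    [[0.05,1.5,-0.01],-0.28],
    [[0.05,1.5,-0.01],-0.28],
  ],
  jaw=40,
)

```text
t: 16.23
ee_pos: [0.6731, -0.167, 0.1223]
eef_rot: [0.685, -0.682, -0.178, 0.186]
force: [-0.6, 1.3, 0.3]
opening: 0.0403
```

Run:
```python
from h import *
c=arm.get_calibration("wrist"); p,M=tool()
im=arm.read_camera("wrist")[:,:,::-1].copy()
cv2.imwrite("pics/w12.png",im)
D=[ 0.6717,-0.1674,0.5209]
plan([D[0],D[1],.063],D[2]+np.pi/2)
```

```text
tcp [ 0.6733 -0.1671  0.1227] yaw z 119.85 tilt y [-1.130e-02  6.000e-04 -9.999e-01] q [ 3.600e-02  4.790e-01 -7.700e-02 -1.000e-03 -1.026e+00 -1.086e+00]
shift [-0.017  0.995  0.003] turn 0.001 force [-0.34  0.26  0.28]
```

View pics/w12.png

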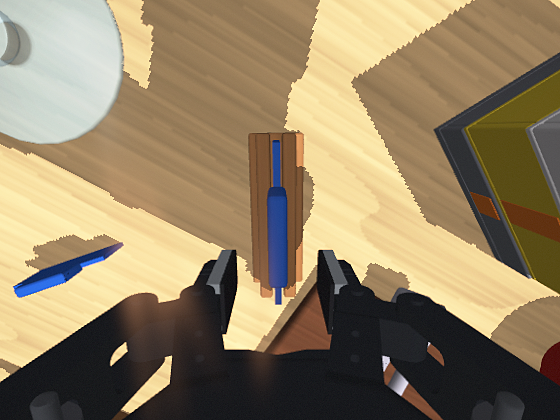

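The block, at about (277,240), is centred and parallel between the fingers. I'll descend and grip it.

servo_tool(
  moves=[
    [[-0.02,0.4,0],0],
    [[-0.02,0.8,0],0],
    [[-0.02,1.0,0],0],
    [[-0.02,1.0,0],0],
  ],
)

```text
t: 16.77
ee_pos: [0.6716, -0.1677, 0.0627]
eef_rot: [0.684, -0.682, -0.178, 0.186]
force: [-0.2, 0.5, -0.0]
opening: 0.0399
```

servo_tool(
  moves=[
    [[0,0,0],0],
    [[0,0,0],0],
    [[0,0,0],0],
    [[0,0,0],0],
  ],
  jaw=5,
  squeeze=40,
)

```text
t: 17.27
ee_pos: [0.6725, -0.1677, 0.064]
eef_rot: [0.684, -0.682, -0.179, 0.186]
force: [-0.7, 1.4, 6.2]
opening: 0.0116
```

servo_tool(
  moves=[
    [[0,-0.3,0],0],
    [[0,-0.9,0],0],
    [[0,-1.8,0],0],
    [[0,-2.7,0],0],
    [[0,-3.4,0],0],
  ],
)

```text
t: 17.9
ee_pos: [0.6745, -0.1679, 0.2721]
eef_rot: [0.684, -0.683, -0.18, 0.185]
force: [1.4, -0.2, -0.8]
opening: 0.0113
```

Run:
```python
from h import *
c=arm.get_calibration("wrist"); p,M=tool()
im=arm.read_camera("wrist")[:,:,::-1].copy()
cv2.imwrite("pics/w13.png",im)
C=[.5224,.0015,B[2]]; s=T(C,[[0,.034,.014]],.086)[0]; print("slot",s)
plan([s[0],s[1],.28],B[2]+np.pi/2)
```

```text
slot [0.53807033 0.03167351 0.1       ]
tcp [ 0.6764 -0.1687  0.2784] yaw z 119.91 tilt y [ 6.0e-04 -2.2e-03 -1.0e+00] q [ 0.035  0.375  0.124  0.002 -1.319 -1.085]
shift [-0.333 -0.035  4.044] turn 7.169 force [ 1.85 -0.5   6.54]
```

View pics/w13.png

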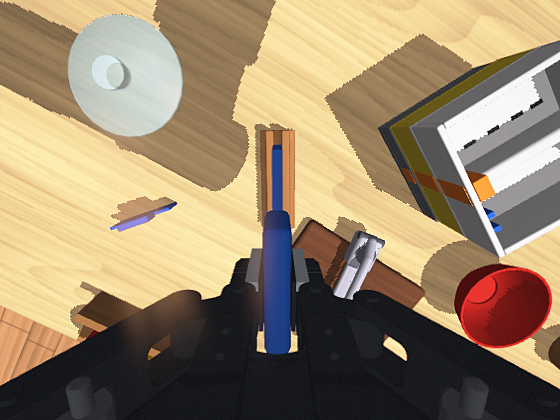

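Run:
```python
from h import *
c=arm.get_calibration("wrist"); p,M=tool()
for dx in (-.003,0,.003):
    X=np.array([(-30,6,76),(-30,-6,76),(-59,2.5,46),(-59,-2.5,46)])/1e3+[dx,0,-.056]
    print(dx,proj(c,p+X[:,:1]*M[:,0]+X[:,1:2]*M[:,2]-X[:,2:]*M[:,1]).round(1).tolist())
im=cv2.imread("pics/w13.png"); cv2.imwrite("pics/w13c.png",cv2.resize(im[130:230,230:330],None,fx=6,fy=6,interpolation=2))
```

```text
-0.003 [[293.4, 217.6], [262.3, 217.6], [283.2, 137.7], [272.2, 137.7]]
0 [[293.3, 225.0], [262.4, 225.0], [283.1, 144.4], [272.2, 144.4]]
0.003 [[293.2, 232.3], [262.5, 232.3], [283.1, 151.0], [272.2, 151.0]]
```

View pics/w13c.png

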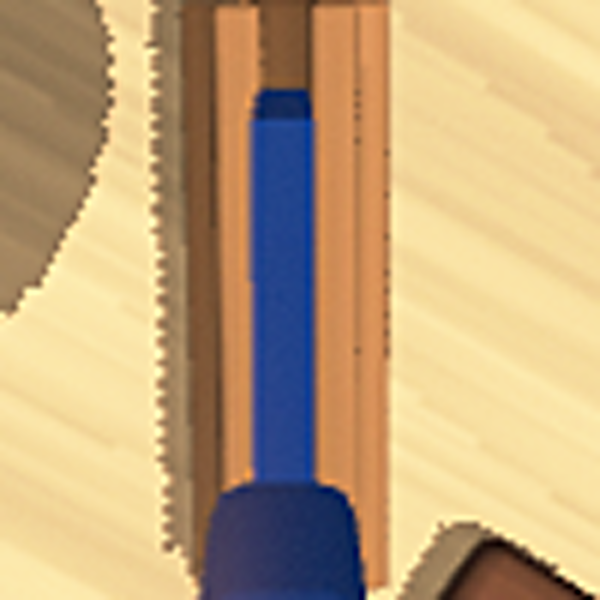

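servo_tool(
  moves=[
    [[-0.05,-0.03,0.6],1.1],
    [[-0.1,-0.03,1.4],2.4],
    [[-0.2,-0.03,2.2],3.7],
    [[-0.25,-0.03,3.0],5.0],
    [[-0.3,-0.03,3.6],6.2],
  ],
)

```text
t: 18.58
ee_pos: [0.5517, 0.0108, 0.2807]
eef_rot: [-0.696, 0.697, -0.122, 0.123]
force: [1.1, 0.6, 0.1]
opening: 0.0113
```

```bash
cat >> h.py <<'E'
C=[.5223,.0012,-.4782]
S=T(C,[[-.001,.034,.014]],.086)[0]
E
python3 -c "
from h import *
plan([S[0],S[1],.28],C[2]+np.pi/2)"
```

```text
tcp [0.5517 0.0108 0.2807] yaw z 70.01 tilt y [ 0.0015 -0.0016 -1.    ] q [ 3.760e-01  1.300e-01 -1.990e-01  2.000e-03 -1.241e+00 -2.296e+00]
shift [-0.35   0.011  0.247] turn 0.926 force [1.11 0.64 0.13]
```

Moving over the slot, then partway down with the blade's bottom edge just above the rib tops (TCP z ≈ 0.215).

servo_tool(
  moves=[
    [[-0.2,0.01,0.13],0.5],
    [[-0.35,0.01,0.25],0.93],
    [[-0.35,0.4,0.25],0.93],
    [[-0.35,0.9,0.25],0.93],
    [[-0.35,1.0,0.25],0.93],
  ],
)

```text
t: 19.2
ee_pos: [0.536, 0.0316, 0.2197]
eef_rot: [-0.686, 0.688, -0.168, 0.168]
force: [-0.8, 0.6, 0.5]
opening: 0.0112
```

servo_tool(
  moves=[
    [[0,0,0],0],
    [[0,0,0],0],
  ],
)

```text
t: 19.45
ee_pos: [0.5366, 0.0317, 0.2209]
eef_rot: [-0.686, 0.688, -0.167, 0.168]
force: [0.3, -0.3, -1.2]
opening: 0.0116
```

Run:
```python
from h import *
im=arm.read_camera("wrist")[:,:,::-1].copy()
plan([S[0],S[1],.156],C[2]+np.pi/2)
cv2.imwrite("pics/w14.png",im)
cv2.imwrite("pics/s14.png",cv2.resize(arm.read_camera("scene")[110:250,210:350,::-1],None,fx=4.2,fy=4.2,interpolation=2))
```

```text
tcp [0.5366 0.0317 0.2208] yaw z 62.56 tilt y [ 6.0e-04 -1.9e-03 -1.0e+00] q [ 4.250e-01  1.460e-01 -3.200e-01  2.000e-03 -1.105e+00 -2.476e+00]
shift [0.004 1.08  0.008] turn -0.005 force [-0.44 -0.49 -0.4 ]
```

View pics/w14.png

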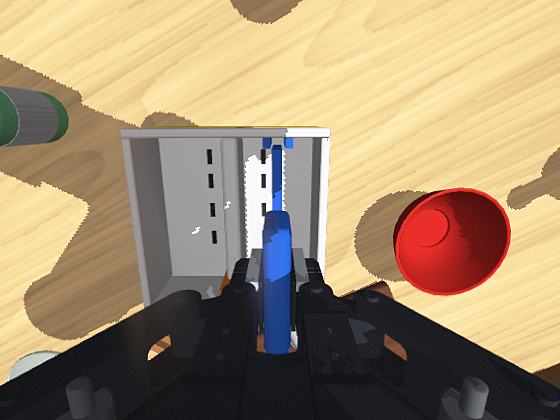

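View pics/s14.png

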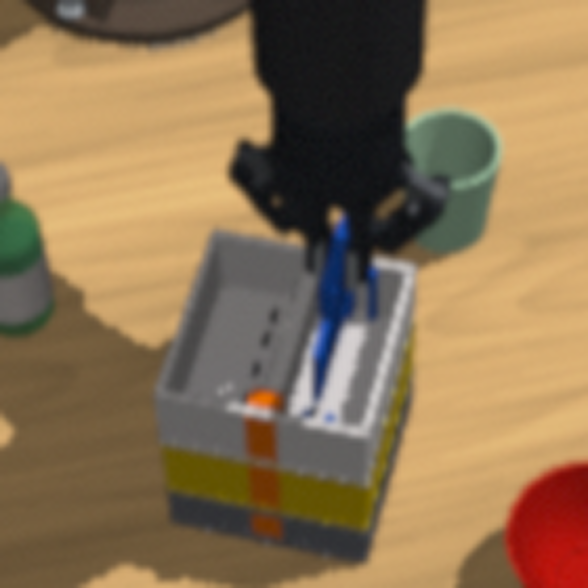

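Run:
```python
from h import *
im=cv2.imread("pics/w14.png"); cv2.imwrite("pics/w14c.png",cv2.resize(im[120:170,240:315],None,fx=10,fy=10,interpolation=2))
c=arm.get_calibration("wrist"); p,M=tool()
for nm,z in (("ribtop",.150),("bladetop",p[2]-.056+.046)):
  pass
X=np.array([(-59,0,46),(-59,0,0)])/1e3+[.001,0,-.056]
print("blade end top,bottom",proj(c,p+X[:,:1]*M[:,0]+X[:,1:2]*M[:,2]-X[:,2:]*M[:,1]).round(1).tolist())
L=np.array([(-62,34,64),(-55,34,64),(-55,39,64),(-55,29,64),(-55,39,14),(-55,29,14)])/1e3
print(proj(c,T(C,L,.086)).round(1).tolist())
```

```text
blade end top,bottom [[275.9, 146.5], [276.1, 141.6]]
[[276.9, 136.2], [276.9, 147.3], [284.6, 147.3], [269.2, 147.3], [283.1, 143.1], [270.8, 143.1]]
```

View pics/w14c.png

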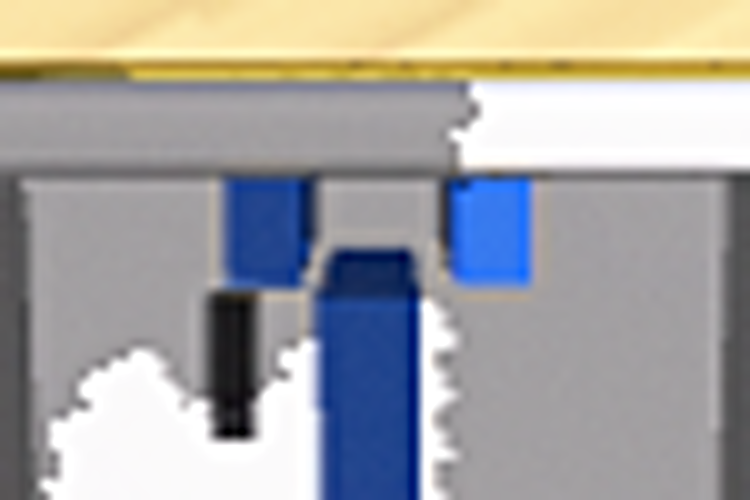

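The blade sits about 0.6 mm left of the rib gap's centre and about 1 mm too far +x. I'll correct both while inserting.

servo_tool(
  moves=[
    [[-0.02,0.0,0.01],0],
    [[-0.02,0.15,0.01],0],
    [[-0.02,0.35,0.01],0],
    [[-0.02,0.55,0.01],0],
    [[-0.02,0.65,0.01],0],
  ],
)

```text
t: 20.18
ee_pos: [0.5352, 0.0325, 0.1803]
eef_rot: [-0.686, 0.688, -0.168, 0.167]
force: [-0.5, 0.1, 0.2]
opening: 0.0112
```

servo_tool(
  moves=[
    [[0,0.1,0],0],
    [[0,0.2,0],0],
    [[0,0.3,0],0],
    [[0,0.38,0],0],
    [[0,0.38,0],0],
  ],
)

```text
t: 20.8
ee_pos: [0.535, 0.0324, 0.1571]
eef_rot: [-0.686, 0.688, -0.168, 0.167]
force: [0.4, 0.7, 0.5]
opening: 0.0117
```

Run:
```python
from h import *
im=arm.read_camera("wrist")[:,:,::-1].copy()
plan([S[0],S[1],.156],C[2]+np.pi/2)
cv2.imwrite("pics/w15.png",im)
```

```text
tcp [0.5352 0.0324 0.1574] yaw z 62.56 tilt y [-0.0014 -0.0026 -1.    ] q [ 4.280e-01  2.030e-01 -4.080e-01  2.000e-03 -9.630e-01 -2.479e+00]
shift [0.032 0.024 0.006] turn -0.005 force [ 0.15 -0.2  -0.15]
```

View pics/w15.png

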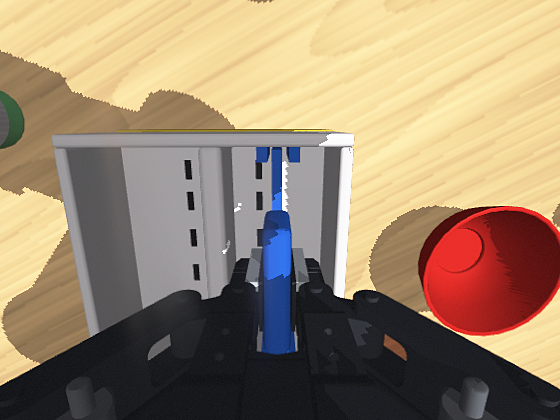

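The blade is between the ribs with no contact force. I'll press down the last 1–2 mm until it touches the floor.

servo_tool(
  moves=[
    [[0.01,0.03,0],0],
    [[0.01,0.05,0],0],
    [[0.01,0.05,0],0],
  ],
)

```text
t: 21.22
ee_pos: [0.5364, 0.0322, 0.1559]
eef_rot: [-0.686, 0.688, -0.167, 0.168]
force: [-1.3, -0.4, 8.9]
opening: 0.0114
```

servo_tool(
  moves=[
    [[0,0,0],0],
    [[0,0,0],0],
    [[0,0,0],0],
  ],
  jaw=20,
)

```text
t: 21.6
ee_pos: [0.5364, 0.0321, 0.1558]
eef_rot: [-0.686, 0.688, -0.167, 0.168]
force: [0.6, -0.3, 0.1]
opening: 0.0204
```

servo_tool(
  moves=[
    [[0,-0.3,0],0],
    [[0,-0.8,0],0],
    [[0,-1.6,0],0],
    [[0,-2.4,0],0],
    [[0,-2.4,0],0],
  ],
)

```text
t: 22.22
ee_pos: [0.5382, 0.0329, 0.3039]
eef_rot: [0.687, -0.687, 0.165, -0.17]
force: [-0.4, 0.0, -1.2]
opening: 0.0204
```

Run:
```python
from h import *
cv2.imwrite("pics/w16.png",arm.read_camera("wrist")[:,:,::-1])
im=arm.read_camera("scene")
cv2.imwrite("pics/s16.png",im[:,:,::-1]);cv2.imwrite("pics/s16c.png",cv2.resize(im[110:250,210:350,::-1],None,fx=4.2,fy=4.2,interpolation=2))
plan([.5,-.1,.3],0)
```

```text
tcp [0.5362 0.0326 0.2998] yaw z 62.59 tilt y [ 8.e-04 -2.e-03 -1.e+00] q [ 4.270e-01  9.500e-02 -1.950e-01  2.000e-03 -1.280e+00 -2.477e+00]
shift [ 4.820e-01  1.000e-03 -2.241e+00] turn 7.824 force [ 0.36 -0.49 -0.96]
```

View pics/w16.png

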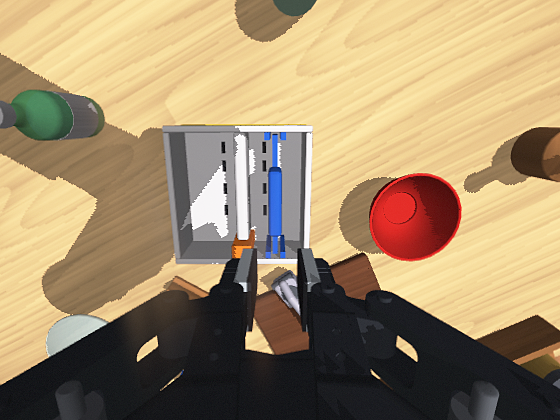

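View pics/s16c.png

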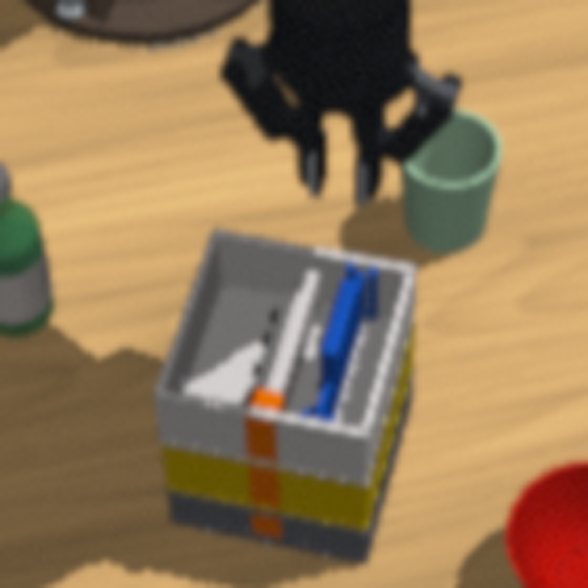

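View pics/s16.png

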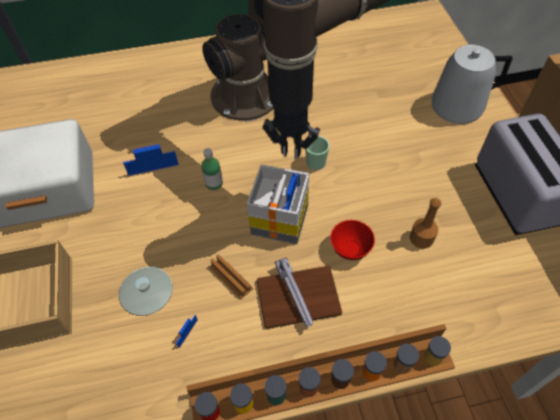

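The stack is closed with its strips aligned, and the divider stands between both rib pairs at about (275,195) in the wrist view. The gripper is clear and nothing else has moved, so I'm handing in.

```bash
python3 -c "
from plant import arm
print(arm.hand_in(), arm.sense()['t'])"
```

```text
the job is handed in; nothing more can be done
the job is handed in; nothing more can be done
```

I set the yellow tray on the grey base, then the white tray on the yellow one, both turned so the notches dropped over the keys. Last I stood the middle-sized blue divider in the white tray's slot. I handed it in at about 22 s on the robot's clock.

My last checks showed:
- **Seating:** each part stopped with a contact force within 1 mm of the TCP height I expected:

| Part | TCP height reached (m) | Expected (m) | Contact force reading (N, vertical) |
|---|---|---|---|
| Yellow tray | 0.060 | 0.061 | 32 |
| White tray | 0.1164 | 0.1165 | 22 |
| Divider | 0.1559 | 0.156 | 9 |

- **Pictures:** the final views show the stack closed with the orange strips in line and the divider between both rib pairs. The gripper is clear and the other kitchen things are where they were.
- **Disagreements:** with the trays on the stack, predicted rim corners were up to 3 px off in the wrist view and up to about 1.6 px off in the fixed views. I put this down to calibration and pixel-picking error. I measured the divider's small offsets (about 0.6 mm and 1 mm) against the slot itself and corrected them before inserting it.

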